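Open the lock box by its hidden catch and fetch the setup bar

ROBOT

A 6-joint arm with a two-finger parallel gripper is mounted at the origin on a cart in front of the work surface, level with it; the furniture and walls round the work are solid. World frame = base frame: x ahead of the robot, y to its left, z up, the work surface at z = 0. Lengths are in m, angles in degrees, forces in N, time in s.
With the tool pointing down it reaches from about 0.4 to 0.825 m from the base axis. Payload 7 kg.
Tool frame: the origin (TCP) lies on the centre line of the jaws, within the pads' length; the fingertips stand 11 mm ahead of it and the grasp point (between the pads) lies 8 mm behind it; z points along the fingers, y is the line along which they close (so a half turn about z gives the same grasp; the last joint's range is limited). The gripper opens to 88 mm and grips with 3 to 60 N. Pads are 19 mm wide; open, the fingers measure 130 mm over their backs; the gripper's body (78 mm by 193 mm) begins 47 mm behind the grasp point.
Start: joints at [85.663, 20.546, 0.682, 0, -70.136, -16.507], TCP at [0.24, 0.631, 0.238] pointing down, gripper open.
Joint ranges: [-176.03, 176.03], [-82.01, 121.73], [-58.28, 71.71], [-173.87, 95.51], [-174.79, -0.11], [-173.66, 173.66]. Speed limits (degrees/s): [136.94, 136.94, 172.46, 180, 180, 180].

INTERFACE

Orientations are given as [roll, pitch, yaw] about the fixed x, y, z axes, in that order (R = Rz(yaw) Ry(pitch) Rx(roll)).
In Python, from plant import r, capture, camera_model, job gives the robot as it stands.
- The arm moves only by the tool drive_tool, never from a script. Its argument "increments" is a list that holds one entry, the list of rows, each a list of 5 numbers: the gripper's target within -1 to 1 (fully open at 1, half-way at 0, shut at -1), then the shift along the tool's x, y, z scaled (see below), then the turn about the tool's z scaled (see below). In form: [[[gripper, tx, ty, tz, roll], ...]]. A call has 1 to 5 rows; each row is the pose to reach, as a shift and turn from the pose commanded when the call began, along the tool's axes at that moment, turning the shorter way round; what a row does not reach only later rows make up. The controller multiplies each number of a shift by 120 mm and each number of a turn by 360 degrees. A row lasts 1/8 s, in which the tool goes at most 62.5 mm and 10.7 degrees, less where a joint would pass 70% of its speed; a pose out of reach is approached as far as the arm can. A call with a number of a shift or a turn outside -1 to 1 is refused whole. A call with a gripper value outside its range is refused whole. The fingers move at their own pace and stop on an object; "squeeze" is the grip in N (left out, the last holds). Time passes only in rows, so rows that repeat a pose let the fingers close. It gives the time, the measured TCP pose, the force, the opening and the grip force at its end, in the units of the state.
- r.get_state(): the state, without advancing time (a new reading comes with each control period).
- capture(name): name is "scene" or "top" or "wrist"; returns the picture (480x640x3 uint8, red, green, blue); there is no depth.
- camera_model(name): a dict with "camera_matrix" (3x3 intrinsics, pixels), "rvec" (rotation vector, rad) and "tvec" (3), from world to camera coordinates, as OpenCV has them. Camera axes: x right, y down, z forward; pixel columns grow to the right and rows downward; lengths in m; the calibration is good to about 2 mm. A picture is of the moment at which its call begins: read the wrist's pose just before it. camera_model takes no time and is no camera call; for the wrist camera it gives the pose at the moment of the call.
- job.close_job(): hands the job in; it is judged then, once.
The state is a dict: "time_s": time; "joints": joint angles; "qd": joint speeds; "joint_torque": joint torques, N m; "tcp_pos": TCP position; "eef_rot": TCP orientation; "contact_force": force on the tool from outside, world axes, zero at the start; "moment": the same for the moment, N m; "gripper_width": finger opening in m; "gripper_force": force on a finger pad.
Only numpy, scipy, OpenCV 4.12 (cv2) and the standard library are available. Lean on these libraries where they do the work, as an engineer would, in place of code of your own. Each camera call takes 0.05 s, during which the arm holds its last target. There are 200 camera calls.

TASK

The wooden lock box has a secret drawer: feel along the dark rib on its top, pressing lightly, for the one section that sinks, and press that in until the catch lets the drawer spring ajar. Pull the drawer fully out, take out the brass setup bar and set it down in the middle of the pale maple blank, the same way up as it lay in the drawer; the drawer is left open. Leave the masking tape, the pliers and the tape measure where they are.

Things in the scene. Friction and masses are not known exactly. Their poses are not given: they have to be found in the camera images.
- lock_box: Pale wooden lock box, fixed: carcass 140 (x) x 190 (y) x 48 (z), origin at the centre of its underside, all rigid, closed on top. Its -x side is the front panel of the drawer, which has no handle and can not be gripped while shut.
- rib_middle (a point): Middle of the top face of the dark wooden rib on the box's top, 62 above the bench; axes as the box's. The rib is 16 wide (x), 180 long (y) and 14 high: five sections in a row, flush and all alike, each 36 long, centres at y = -72, -36, 0, +36, +72. Four are rigid; one is sprung, which one differs each time and can not be seen.
- rib_end (a point): Middle of the rib's top face at its -y end. The sprung section: its first 5 mm take 1 to 2 N and open a recess 36 long between its neighbours; then it meets the catch, which frees the drawer about 8 to 9 mm down at about 5.5 N (stop at 11 mm). A finger still partly on a neighbour can not sink. Let go, it springs back flush; the drawer stays open.
- drawer (a joint): How far the drawer is out, m, towards the box's -x: 0 shut and locked, 0.04 to 0.07 once a spring has pushed it ajar, 0.105 fully out. It slides with about 1 N friction and stays where it is left.
- panel_top (a point): Middle of the top edge of the drawer's front panel; moves with the drawer, axes as the box's. The panel is 10 thick (x), 190 wide (y), 44 high, its top 48 above the bench. Behind it the drawer is open above: floor 9 and side walls 30 above the bench, inside 120 long and 160 wide. Ajar, fingers can enter behind the panel from above.
- bar: The brass setup bar, about 0.2 kg; origin at the centre of its underside, axes as point bar_centre.
- bar_centre (a point): Centre of the brass setup bar, 60 (x) x 16 (y) x 24 (z, its height as it lies). It lies loose on the drawer's floor, its length along the box's x to within about 0.3 rad, its centre 45 to 70 behind the panel, so it comes clear of the carcass top only with the drawer fully out.
- blank_centre (a point): Centre of the loose pale maple blank, 65 (x) x 100 (y) x 22 (z), lying flat on the bench to the left of the box; its top is 11 above this point.
- masking_tape: Roll of masking tape lying flat, about 103 across and 25 high, origin under its centre. Leave alone.
- pliers: Pliers with blue handles, 56 x 194 x 13, origin under the centre. Leave alone.
- tape_measure: Yellow tape measure, 34 x 76 x 60, origin under the centre. Leave alone.

How it is judged:
By the outcome, as a careful person would: the job done as asked, in the order asked, and still so for the second after the job is handed in, with the robot touching nothing.
It also fails if it takes over 72 s, if anything falls off the work surface, if the arm or the gripper's body presses on something with over 40 N, if the wrist force passes 120 N, or if a joint passes its speed limit or range.

## Working session

There is one attempt and no reset: what is moved stays moved. The work goes in short steps, Python scripts to look and compute and a tool call to move; the robot and the scene stay as the last step left them, time stands still between calls to the robot, and variables do not carry over. Pictures are saved under pics/ and viewed, at most 10 in all, crops included, and the job is handed in when it is done.

Besides the shell and the picture viewer there is one more tool, called after "Request:" by a JSON object that holds its "api" and its "payload", one argument or row to a line. drive_tool: Moves the arm, as the interface text tells. Its arguments: {"type":"object","properties":{"increments":{"type":"array"},"squeeze":{"type":"number"}},"required":["increments"]}

```bash
ls; mkdir -p pics
python3 - <<'E'
from plant import r,capture,camera_model
import cv2
s=r.get_state();print(s)
for n in("top","scene"):
    im=capture(n);cv2.imwrite(f"pics/{n}0.png",im[:,:,::-1]);print(camera_model(n))
E
```

```text
pics
{'time_s': 0.0, 'joints': array([ 8.56618290e+01,  2.05929823e+01,  6.33026672e-01, -1.89491344e-02,
       -7.01334428e+01, -1.65082827e+01]), 'qd': array([-0.02560541,  0.00460456,  0.0508968 ,  0.07918551,  0.04388839,
       -0.05458991]), 'joint_torque': array([-4.90927687e-04, -5.82709408e+01,  2.93050164e+01,  6.99723691e+00,
        6.90123779e-03, -1.47625233e-04]), 'tcp_pos': array([0.24005735, 0.6303786 , 0.23660319]), 'eef_rot': array([ 1.79905390e+02, -9.46311712e-03, -2.08528999e+01]), 'contact_force': array([ 0.46332958, -0.24771206, -1.29306976]), 'moment': array([ 0.03189737, -0.04924648,  0.01925503]), 'gripper_force': 0.0, 'gripper_width': 0.08768670239515447}
{'camera_matrix': array([[595.02435548,   0.        , 329.78468391],
       [  0.        , 595.02435548, 249.62950913],
       [  0.        ,   0.        ,   1.        ]]), 'rvec': array([ 2.15340537, -2.18727003,  0.10957282]), 'tvec': array([-0.09438619,  0.50053976,  1.89244514])}
{'camera_matrix': array([[509.90070545,   0.        , 325.78954782],
       [  0.        , 509.90070545, 243.85223646],
       [  0.        ,   0.        ,   1.        ]]), 'rvec': array([ 1.90321281, -0.6217705 ,  0.40502045]), 'tvec': array([-0.45743441,  0.16061983,  1.2126638 ])}
```

View pics/top0.png

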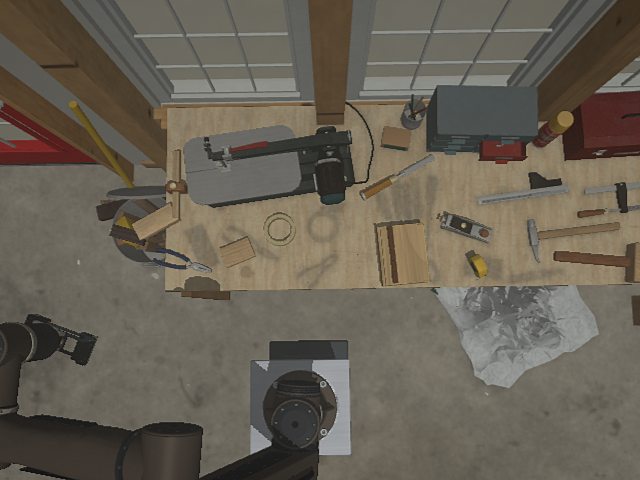

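View pics/scene0.png

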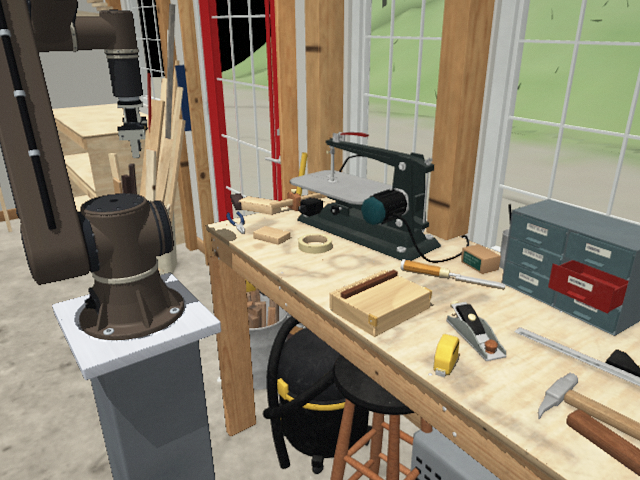

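The top view shows the box at about (402,252), its dark rib near u=393, the blank at (238,251), the masking tape at (280,229), the pliers at (185,262) and the tape measure at (476,264). I'll enlarge the box and the blank.

Run:
```python
import cv2,numpy as np
t=cv2.imread("pics/top0.png");s=cv2.imread("pics/scene0.png")
R=lambda im,k:cv2.resize(im,None,fx=k,fy=k,interpolation=cv2.INTER_CUBIC)
a=R(t[212:292,366:440],5);b=R(t[212:292,175:240+60],3)
c=R(s[262:342,322:440],3)
H=np.zeros((600,800,3),np.uint8)
H[:400,:370]=a;H[:240,380:380+375]=b;H[250:490,380:380+354]=c
cv2.imwrite("pics/crop0.png",H)
```

```text
(no output)
```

View pics/crop0.png

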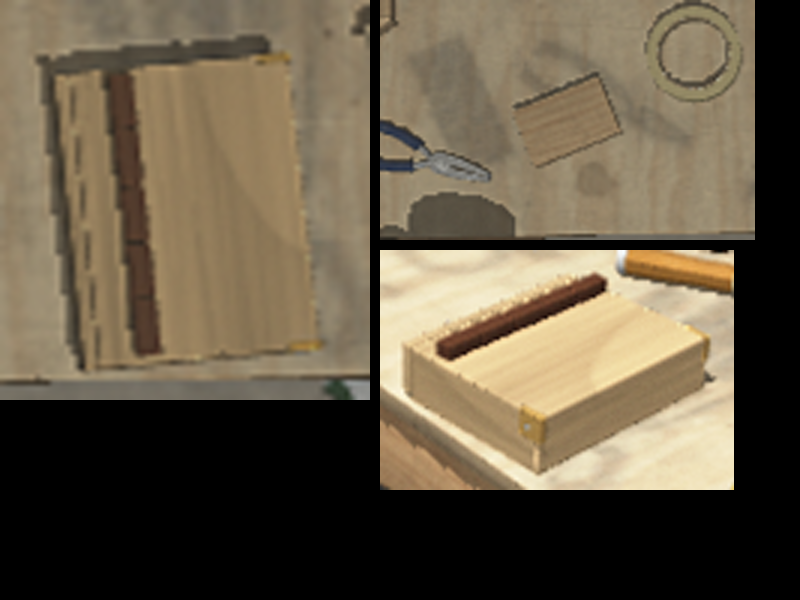

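The crops show the drawer's front panel on the left, at world +y, so box −x is about world +y. The rib and all corners are visible. I'll work out coordinates from these.

```bash
cat > h.py <<'E'
import numpy as np,cv2
from plant import r,capture,camera_model
def ray(cm,px,z):
    K=cm["camera_matrix"];R,_=cv2.Rodrigues(np.array(cm["rvec"]));t=np.array(cm["tvec"]).ravel()
    c=-R.T@t;out=[]
    for p in np.atleast_2d(px):
        d=R.T@np.linalg.inv(K)@np.array([p[0],p[1],1.]);out.append(c+d*(z-c[2])/d[2])
    return np.array(out)
def inc(target,yaw=None):
    """tool-frame units to go to target from present pose (tool down)"""
    s=r.get_state();from scipy.spatial.transform import Rotation as Q
    R=Q.from_euler("xyz",s["eef_rot"],degrees=True)
    d=R.inv().apply(np.array(target)-s["tcp_pos"])/.12
    dy=None if yaw is None else -((yaw-s["eef_rot"][2]+180)%360-180)/360
    print("pos",s["tcp_pos"].round(4),"rot",s["eef_rot"].round(2),"F",s["contact_force"].round(1),"t",s["time_s"]," inc",d.round(4),dy)
E
python3 - <<'E'
from h import *
cm=camera_model("top")
f=lambda L,k,o,z,n:print(n,ray(cm,[((a+.5-(o[2] if len(o)>2 else 0))/k-.5+o[0],(b+.5)/k-.5+o[1]) for a,b in L],z)[:,:2].round(4).tolist())
f([(55,73),(288,58),(318,346),(88,370)],5,(366,212),.048,"box")
f([(106,72),(131,70),(160,352),(136,355)],5,(366,212),.062,"rib")
f([(514,106),(600,73),(622,132),(538,167)],3,(175,212,380),.022,"blank")
c=camera_model("wrist");R=cv2.Rodrigues(c["rvec"])[0];print((-R.T@c["tvec"]).round(3),R[2].round(3),c["camera_matrix"][0])
E
```

```text
box [[0.5696, -0.253], [0.577, -0.4022], [0.3926, -0.4154], [0.3797, -0.2694]]
rib [[0.5678, -0.2842], [0.5688, -0.3001], [0.3897, -0.3137], [0.3881, -0.2985]]
blank [[0.5134, 0.2543], [0.5478, 0.1617], [0.4835, 0.1382], [0.4472, 0.2284]]
[0.305 0.605 0.385] [-0.242  0.09  -0.966] [348.50917541   0.         325.15263721]
```

Request:
{"api": "drive_tool", "payload": {
  "increments": [
    [[-1,0.5,0.3,0,0],[-1,1,0.6,0,0]]
  ]
}}

```text
time_s: 0.35
tcp_pos: [0.3177, 0.5314, 0.2367]
eef_rot: [179.9, -0.0, -20.8]
contact_force: [1.7, 1.1, 0.4]
gripper_width: 0.0729
gripper_force: 0.0
```

Request:
{"api": "drive_tool", "payload": {
  "increments": [
    [[-1,0.34,0.34,0,0],[-1,0.67,0.67,0,0],[-1,1,1,0,0]]
  ]
}}

```text
time_s: 0.72
tcp_pos: [0.3873, 0.3758, 0.2373]
eef_rot: [180.0, 0.0, -20.8]
contact_force: [0.9, 0.5, 0.7]
gripper_width: 0.0434
gripper_force: 0.0
```

Request:
{"api": "drive_tool", "payload": {
  "increments": [
    [[-1,0.34,0.34,0,0],[-1,0.67,0.67,0,0],[-1,1,1,0,0],[-1,1,1,0,0]]
  ]
}}

```text
time_s: 1.23
tcp_pos: [0.457, 0.2197, 0.2374]
eef_rot: [180.0, 0.0, -21.1]
contact_force: [-0.2, -0.2, 0.2]
gripper_width: 0.0037
gripper_force: 0.0
```

```bash
cat > snap.py <<'E'
import sys,pickle
from h import *
n=sys.argv[1];cam=sys.argv[2] if len(sys.argv)>2 else "wrist"
cm=camera_model(cam);im=capture(cam);cv2.imwrite(f"pics/{n}.png",im[:,:,::-1]);pickle.dump(cm,open(f"pics/{n}.pkl","wb"))
s=r.get_state();print(n,s["time_s"],s["tcp_pos"].round(4),s["eef_rot"].round(1))
E
python3 snap.py blank
```

```text
blank 1.275 [0.4567 0.2212 0.2375] [180.   0. -21.]
```

Request:
{"api": "drive_tool", "payload": {
  "increments": [
    [[-1,0.1,0.34,0,0],[-1,0.2,0.67,0,0],[-1,0.3,1,0,0]]
  ]
}}

```text
time_s: 1.65
tcp_pos: [0.4469, 0.0978, 0.2374]
eef_rot: [180.0, 0.0, -20.7]
contact_force: [0.4, -0.7, -0.5]
gripper_width: 0.0003
gripper_force: 0.0
```

Request:
{"api": "drive_tool", "payload": {
  "increments": [
    [[-1,0.1,0.34,0,0],[-1,0.2,0.67,0,0],[-1,0.3,1,0,0]]
  ]
}}

```text
time_s: 2.02
tcp_pos: [0.4382, -0.0273, 0.2376]
eef_rot: [-180.0, -0.0, -20.7]
contact_force: [0.6, 0.1, 0.0]
gripper_width: 0.0003
gripper_force: 0.0
```

Request:
{"api": "drive_tool", "payload": {
  "increments": [
    [[-1,0.1,0.34,0,0],[-1,0.2,0.67,0,0],[-1,0.3,1,0,0]]
  ]
}}

```text
time_s: 2.4
tcp_pos: [0.4294, -0.1524, 0.2376]
eef_rot: [-180.0, -0.0, -20.8]
contact_force: [0.2, -0.2, 0.1]
gripper_width: 0.0003
gripper_force: 0.0
```

Request:
{"api": "drive_tool", "payload": {
  "increments": [
    [[-1,0.14,0.34,0,-0.024],[-1,0.28,0.67,0,-0.048],[-1,0.42,1,0,-0.07],[-1,0.42,1,0,-0.07],[-1,0.42,1,0,-0.07]]
  ]
}}

```text
time_s: 3.02
tcp_pos: [0.4338, -0.2814, 0.2371]
eef_rot: [-180.0, 0.0, 4.3]
contact_force: [0.0, -0.5, 0.1]
gripper_width: 0.0006
gripper_force: 0.0
```

```bash
python3 snap.py box1
```

```text
box1 3.075 [ 0.4339 -0.2811  0.2373] [-180.     0.     4.3]
```

View pics/box1.png

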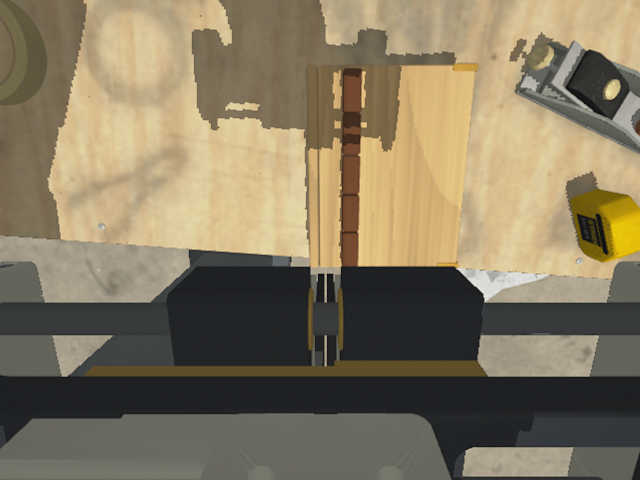

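View pics/blank.png

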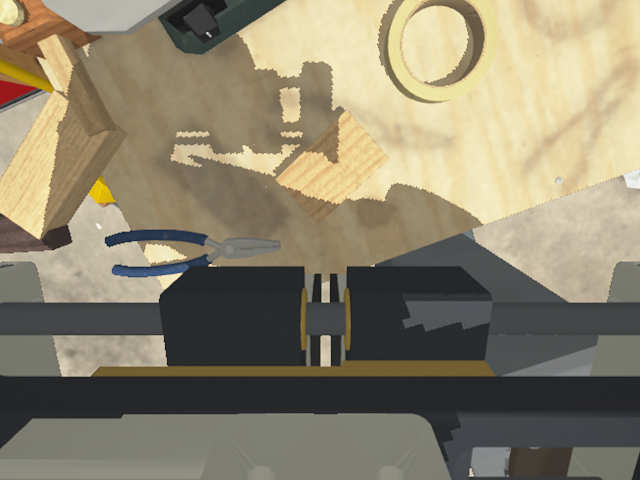

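The wrist view shows the rib from its far end at (352,68) to its near end at about (349,267), with section seams around v=111, 156, 195 and 233. The box's right edge runs (476,66) to (458,264) and its left edge (307,66) to (309,266). In the second picture the blank's corners are at (344,107), (389,158), (320,220) and (276,178).

Run:
```python
from h import *;import pickle
L=lambda n:pickle.load(open(f"pics/{n}.pkl","rb"))
b=L("box1")
print("rib",ray(b,[(344,68),(361,68),(357.5,265),(341,265),(351,156),(350.5,195),(350,233)],.062)[:,:2].round(4).tolist())
print("box",ray(b,[(307,66),(476,66),(458,264),(309,266),(317,68)],.048)[:,:2].round(4).tolist())
k=ray(L("blank"),[(344,107),(389,158),(320,220),(276,178)],.022)[:,:2];print(k.round(4).tolist(),k.mean(0))
inc([.4786,-.299,.09],4.5)
```

```text
rib [[0.5661, -0.2887], [0.5672, -0.3031], [0.3911, -0.3176], [0.3899, -0.3014], [0.4942, -0.3015], [0.459, -0.3043], [0.4227, -0.3072]]
box [[0.568, -0.2565], [0.5792, -0.4054], [0.395, -0.4216], [0.3815, -0.2699], [0.5671, -0.2654]]
[[0.5476, 0.1632], [0.4854, 0.1375], [0.4507, 0.2263], [0.5083, 0.2525]] [0.49803345 0.1948773 ]
pos [ 0.4339 -0.2811  0.2373] rot [-1.7998e+02  2.0000e-02  4.3500e+00] F [-0.2 -0.3 -0.7] t 3.075  inc [0.3609 0.1773 1.2277] -0.0004252629701289676
```

Request:
{"api": "drive_tool", "payload": {
  "increments": [
    [[-1,0.17,0.1,0.3,0],[-1,0.349,0.194,0.7,0],[-1,0.349,0.194,1,0],[-1,0.349,0.194,1,0]]
  ],
  "squeeze": 20
}}

```text
time_s: 3.58
tcp_pos: [0.4757, -0.3004, 0.1151]
eef_rot: [-179.9, 0.3, 4.4]
contact_force: [-0.4, -0.2, 0.5]
gripper_width: 0.0004
gripper_force: 0.0
```

Request:
{"api": "drive_tool", "payload": {
  "increments": [
    [[-1,0,0,0.25,0],[-1,0,0,0.32,0],[-1,0,0,0.36,0],[-1,0,0,0.37,0],[-1,0,0,0.37,0]]
  ]
}}

```text
time_s: 4.2
tcp_pos: [0.4776, -0.3022, 0.074]
eef_rot: [180.0, -0.1, 4.4]
contact_force: [0.6, 0.5, -0.2]
gripper_width: 0.0007
gripper_force: 0.0
```

Request:
{"api": "drive_tool", "payload": {
  "increments": [
    [[-1,0,0,0.01,0],[-1,0,0,0.02,0],[-1,0,0,0.02,0]]
  ]
}}

```text
time_s: 4.58
tcp_pos: [0.4777, -0.3023, 0.0732]
eef_rot: [179.9, -0.1, 4.4]
contact_force: [-5.8, 6.0, 18.6]
gripper_width: 0.0007
gripper_force: 9.6
```

Section 0 is rigid. Next is +36.

Request:
{"api": "drive_tool", "payload": {
  "increments": [
    [[-1,0,0,-0.06,0],[-1,0.3,0,-0.06,0],[-1,0.3,0,-0.04,0],[-1,0.3,0,-0.005,0],[-1,0.3,0,-0.005,0]]
  ]
}}

```text
time_s: 5.2
tcp_pos: [0.5135, -0.2994, 0.0733]
eef_rot: [180.0, -0.1, 4.4]
contact_force: [-2.4, 6.2, 15.2]
gripper_width: 0.0005
gripper_force: 7.5
```

Rigid. Next is +72.

Request:
{"api": "drive_tool", "payload": {
  "increments": [
    [[-1,0,0,-0.06,0],[-1,0.3,0,-0.06,0],[-1,0.3,0,-0.04,0],[-1,0.3,0,-0.005,0],[-1,0.3,0,-0.005,0]]
  ]
}}

```text
time_s: 5.82
tcp_pos: [0.5478, -0.2966, 0.0714]
eef_rot: [-180.0, 0.1, 4.3]
contact_force: [-0.1, -0.2, 2.1]
gripper_width: 0.0004
gripper_force: 0.5
```

The +72 section sinks, so I'll press it in.

Request:
{"api": "drive_tool", "payload": {
  "increments": [
    [[-1,0,0,0.015,0],[-1,0,0,0.03,0],[-1,0,0,0.045,0],[-1,0,0,0.06,0],[-1,0,0,0.06,0]]
  ]
}}

```text
time_s: 6.45
tcp_pos: [0.5485, -0.2967, 0.0649]
eef_rot: [-180.0, 0.0, 4.4]
contact_force: [-3.4, 0.4, 4.2]
gripper_width: 0.0002
gripper_force: 2.3
```

```bash
python3 snap.py press top
```

```text
press 6.5 [ 0.5484 -0.2967  0.0649] [-180.     0.     4.4]
```

Request:
{"api": "drive_tool", "payload": {
  "increments": [
    [[-1,0,0,0.007,0],[-1,0,0,0.014,0],[-1,0,0,0.014,0],[-1,0,0,0.014,0]]
  ]
}}

```text
time_s: 7.0
tcp_pos: [0.5485, -0.2967, 0.0631]
eef_rot: [-180.0, 0.0, 4.4]
contact_force: [-4.6, 0.4, 5.6]
gripper_width: 0.0003
gripper_force: 2.7
```

Request:
{"api": "drive_tool", "payload": {
  "increments": [
    [[-1,0,0,-0.1,0],[-1,0,0,-0.3,0],[-1,-0.2,0,-0.8,0],[-1,-0.5,0,-1,0],[-1,-0.8,0,-1,0]]
  ]
}}

```text
time_s: 7.62
tcp_pos: [0.4542, -0.3044, 0.1862]
eef_rot: [179.9, -0.3, 4.4]
contact_force: [0.1, -0.4, -1.4]
gripper_width: 0.0006
gripper_force: 0.0
```

```bash
python3 snap.py ajar; python3 -c "
from h import *;inc([.4,-.28,.25],-89)"
```

```text
ajar 7.675 [ 0.4493 -0.3037  0.1849] [-1.8e+02 -1.0e-01  4.3e+00]
pos [ 0.4493 -0.3037  0.1849] rot [-1.7998e+02 -1.5000e-01  4.3000e+00] F [-6.4  2.1 -3. ] t 7.675  inc [-0.3938 -0.2276 -0.5431] 0.2591655359157606
```

View pics/ajar.png

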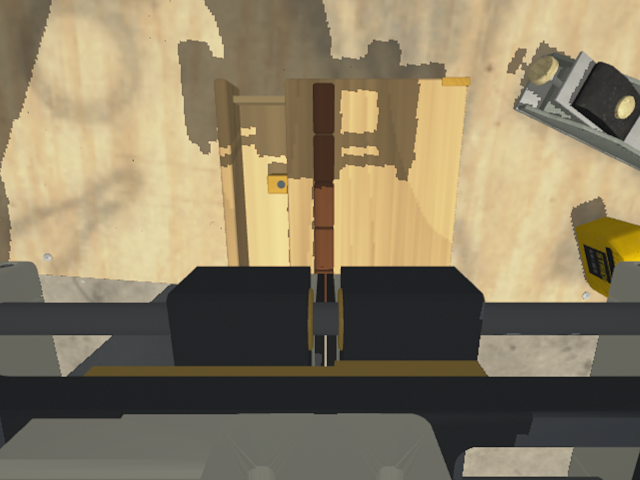

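The wrist view shows the drawer ajar: outer panel edge at (217,80), inner edge at (229,80), carcass edge at (288,80), and the brass bar's end at (268–289, 175–194).

Run:
```python
from h import *;import pickle
b=pickle.load(open("pics/ajar.pkl","rb"))
ey=np.array([np.cos(np.radians(4.5)),np.sin(np.radians(4.5))]);ex=np.array([ey[1],-ey[0]]);m=np.array([.4777,-.302])
for z,P in((.048,[(217,80),(228,80),(238,265),(288,80),(290,265)]),(.062,[(313,84),(334,84)]),(.033,[(268,175),(268,194)])):
    w=ray(b,P,z)[:,:2];print(z,w.round(4).tolist(),[((q-m)@ex*1e3,(q-m)@ey*1e3) for q in w])
```

```text
0.048 [[0.5647, -0.2151], [0.5653, -0.2234], [0.4175, -0.2329], [0.5688, -0.2688], [0.4209, -0.2778]] [(np.float64(-79.8140523898869), np.float64(93.55629184742784)), (np.float64(-71.47366591579076), np.float64(93.54235242488832)), (np.float64(-73.59556356565707), np.float64(-54.590418187597486)), (np.float64(-25.95601413637032), np.float64(93.46627803875138)), (np.float64(-28.54716260289651), np.float64(-54.73279939921417))]
0.062 [[0.5653, -0.2885], [0.5664, -0.3036]] [(np.float64(-6.6018811867569385), np.float64(88.36519615226283)), (np.float64(8.606627474194877), np.float64(88.33934793306608))]
0.033 [[0.4951, -0.2539], [0.4789, -0.2544]] [(np.float64(-46.631072320936696), np.float64(21.16098320367641)), (np.float64(-47.34031070600173), np.float64(4.939070141668884))]
```

Request:
{"api": "drive_tool", "payload": {
  "increments": [
    [[-1,0,-0.15,0,0.029],[-1,-0.01,-0.3,0,0.058],[-1,-0.014,-0.453,0,0.087],[-1,-0.014,-0.453,0,0.116],[-1,-0.014,-0.453,0,0.145]]
  ]
}}

```text
time_s: 8.3
tcp_pos: [0.4481, -0.2494, 0.1836]
eef_rot: [-179.9, -0.0, -48.2]
contact_force: [0.0, -0.3, -0.3]
gripper_width: 0.0006
gripper_force: 0.0
```

Request:
{"api": "drive_tool", "payload": {
  "increments": [
    [[-1,0,0,0.1,0.029],[-1,0,0,0.2,0.058],[-1,0,0,0.3,0.087],[-1,0,0,0.4,0.1046],[-1,0,0,0.4,0.1046]]
  ]
}}

```text
time_s: 8.93
tcp_pos: [0.4473, -0.2496, 0.1346]
eef_rot: [179.9, 0.0, -85.5]
contact_force: [0.2, -0.1, 0.0]
gripper_width: 0.0006
gripper_force: 0.0
```

```bash
python3 -c "
from h import *;inc([.4435,-.2496,.031],-85.5)"
```

```text
pos [ 0.4473 -0.2496  0.1346] rot [ 1.7995e+02  3.0000e-02 -8.5460e+01] F [ 0.2 -0.1  0. ] t 8.925  inc [-0.002   0.0309  0.8636] 0.00012414164443402202
```

Request:
{"api": "drive_tool", "payload": {
  "increments": [
    [[-1,0,0.03,0.3,0],[-1,0,0.03,0.6,0],[-1,0,0.03,0.75,0],[-1,0,0.03,0.86,0],[-1,0,0.03,0.86,0]]
  ]
}}

```text
time_s: 9.55
tcp_pos: [0.4438, -0.2501, 0.0316]
eef_rot: [180.0, 0.0, -85.4]
contact_force: [0.0, 0.1, -0.1]
gripper_width: 0.0007
gripper_force: 0.0
```

Request:
{"api": "drive_tool", "payload": {
  "increments": [
    [[-1,-0.08,0,0,0],[-1,-0.2,0,0,0],[-1,-0.32,0,0,0],[-1,-0.42,0,0,0],[-1,-0.5,0,0,0]]
  ]
}}

```text
time_s: 10.18
tcp_pos: [0.4394, -0.1893, 0.0323]
eef_rot: [-179.9, -0.0, -85.5]
contact_force: [0.7, -1.2, 1.2]
gripper_width: 0.0005
gripper_force: 1.1
```

Request:
{"api": "drive_tool", "payload": {
  "increments": [
    [[-1,-0.02,0,0,0],[-1,-0.04,0,0,0],[-1,-0.06,0,0,0],[-1,-0.06,0,0,0]]
  ]
}}

```text
time_s: 10.68
tcp_pos: [0.4382, -0.1831, 0.0317]
eef_rot: [180.0, 0.0, -85.5]
contact_force: [0.1, -0.1, 0.5]
gripper_width: 0.0005
gripper_force: 0.0
```

Request:
{"api": "drive_tool", "payload": {
  "increments": [
    [[-1,-0.02,0,0,0],[-1,-0.04,0,0,0],[-1,-0.04,0,0,0]]
  ]
}}

```text
time_s: 11.05
tcp_pos: [0.4381, -0.1802, 0.0317]
eef_rot: [180.0, -0.1, -85.5]
contact_force: [3.0, -20.1, -7.1]
gripper_width: 0.0004
gripper_force: 10.2
```

Request:
{"api": "drive_tool", "payload": {
  "increments": [
    [[-1,0.07,0,0,0],[-1,0.07,0,-0.1,0],[-1,0.07,0,-0.5,0],[-1,0.07,-0.2,-1,0],[-1,0.07,-0.36,-1,0]]
  ]
}}

```text
time_s: 11.68
tcp_pos: [0.4855, -0.1833, 0.158]
eef_rot: [-179.4, -0.1, -85.5]
contact_force: [0.2, -0.1, -0.4]
gripper_width: 0.0005
gripper_force: 0.0
```

Request:
{"api": "drive_tool", "payload": {
  "increments": [
    [[-1,0,0,-0.2,0],[-1,0,0,-0.2,0],[-1,0,0,-0.2,0]]
  ]
}}

```text
time_s: 12.05
tcp_pos: [0.4815, -0.183, 0.1761]
eef_rot: [-180.0, 0.0, -85.5]
contact_force: [0.7, 0.2, -0.2]
gripper_width: 0.0004
gripper_force: 0.0
```

```bash
python3 snap.py bar
```

```text
bar 12.1 [ 0.4814 -0.1831  0.1757] [180.    0.  -85.5]
```

View pics/bar.png

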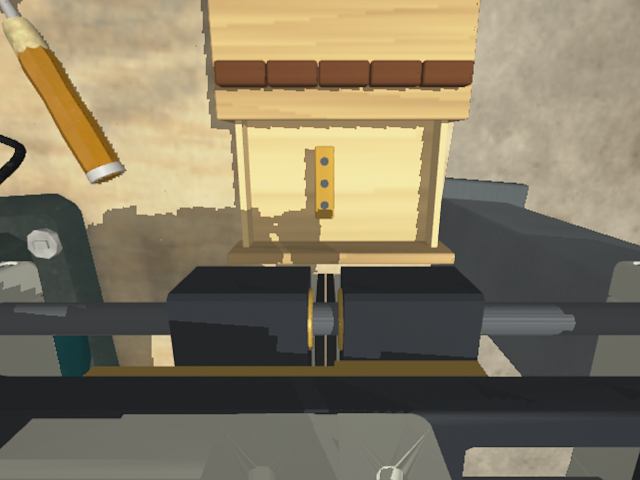

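The drawer is fully out. The bar's top face has its corners at about (315,147), (334,147), (333,210) and (315,210), and the panel is at v≈247.

Run:
```python
from h import *;import pickle
b=pickle.load(open("pics/bar.pkl","rb"))
im=cv2.imread("pics/bar.png");hsv=cv2.cvtColor(im,cv2.COLOR_BGR2HSV)[140:222,300:350]
mk=((hsv[...,1]>150)).astype(np.uint8);n,l,st,c=cv2.connectedComponentsWithStats(mk);i=1+st[1:,4].argmax();print(st[i],c[i]+[300,140])
w=ray(b,[(315.5,147),(334,147),(333,210),(315.5,210)],.033)[:,:2];c=w.mean(0)
print(w.round(4).tolist(),c);d=w[0]+w[1]-w[2]-w[3];yaw=np.degrees(np.arctan2(d[1],d[0]));print(yaw)
print("far carcass edge",ray(b,[(325,121)],.048),"panel in",ray(b,[(340,244)],.048))
inc([*c,.05],yaw)
```

```text
[  15    7   19   71 1115] [324.08161435 181.10941704]
[[0.4941, -0.251], [0.4792, -0.2522], [0.4757, -0.2008], [0.4904, -0.1996]] [ 0.48484252 -0.22589007]
-86.00462088956402
far carcass edge [[ 0.48790121 -0.27058618  0.048     ]] panel in [[ 0.46808362 -0.1756614   0.048     ]]
pos [ 0.4814 -0.1831  0.1757] rot [ 1.7998e+02  2.0000e-02 -8.5500e+01] F [-0.3  0.3  0. ] t 12.1  inc [ 0.3584 -0.0013  1.0473] 0.0013997284466750809
```

Request:
{"api": "drive_tool", "payload": {
  "increments": [
    [[0,0.17,0,0.1,0],[0,0.334,0,0.4,0],[0,0.334,0,0.7,0],[0,0.334,0,0.8,0],[0,0.334,0,0.8,0]]
  ],
  "squeeze": 25
}}

```text
time_s: 12.72
tcp_pos: [0.4846, -0.2232, 0.0794]
eef_rot: [179.9, 0.0, -85.5]
contact_force: [-0.1, -0.2, 1.6]
gripper_width: 0.0422
gripper_force: 0.0
```

```bash
python3 -c "
from h import *;inc([.4848,-.223,.024],-86)"
```

```text
pos [ 0.4846 -0.2232  0.0794] rot [ 1.7989e+02  1.0000e-02 -8.5480e+01] F [-0.1 -0.2  1.6] t 12.725  inc [-0.0014 -0.0027  0.4618] 0.0014435335209122336
```

Request:
{"api": "drive_tool", "payload": {
  "increments": [
    [[0,0,0,0.2,0],[0,0,0,0.36,0],[0,0,0,0.44,0],[0,0,0,0.46,0],[0,0,0,0.46,0]]
  ]
}}

```text
time_s: 13.35
tcp_pos: [0.4856, -0.2233, 0.0254]
eef_rot: [-179.9, -0.0, -85.5]
contact_force: [-0.8, -0.1, -0.3]
gripper_width: 0.0439
gripper_force: 0.0
```

Request:
{"api": "drive_tool", "payload": {
  "increments": [
    [[-1,0,0,0,0],[-1,0,0,0,0],[-1,0,0,0,0],[-1,0,0,0,0],[-1,0,0,0,0]]
  ]
}}

```text
time_s: 13.98
tcp_pos: [0.4852, -0.2233, 0.0249]
eef_rot: [-180.0, -0.0, -85.5]
contact_force: [-0.3, 1.0, 3.0]
gripper_width: 0.0158
gripper_force: 25.0
```

Request:
{"api": "drive_tool", "payload": {
  "increments": [
    [[-1,0,0,-0.1,0],[-1,0,0,-0.3,0],[-1,0,0,-0.55,0],[-1,0,0,-0.8,0],[-1,0,0,-1,0]]
  ],
  "squeeze": 30
}}

```text
time_s: 14.6
tcp_pos: [0.485, -0.2233, 0.1465]
eef_rot: [-180.0, -0.0, -85.5]
contact_force: [0.6, -1.0, -1.3]
gripper_width: 0.0156
gripper_force: 30.0
```

Request:
{"api": "drive_tool", "payload": {
  "increments": [
    [[-1,-0.3,0,0,0],[-1,-0.65,0,0,0],[-1,-1,0,0,0]]
  ]
}}

```text
time_s: 14.98
tcp_pos: [0.4751, -0.1027, 0.1452]
eef_rot: [-180.0, 0.0, -85.5]
contact_force: [0.8, 0.8, -1.8]
gripper_width: 0.016
gripper_force: 30.0
```

Request:
{"api": "drive_tool", "payload": {
  "increments": [
    [[-1,-0.35,0,0,0],[-1,-0.7,0,0,0],[-1,-1,0,0,0]]
  ]
}}

```text
time_s: 15.35
tcp_pos: [0.4657, 0.0173, 0.1453]
eef_rot: [-180.0, 0.0, -85.5]
contact_force: [1.0, -0.0, -2.0]
gripper_width: 0.016
gripper_force: 30.0
```

Request:
{"api": "drive_tool", "payload": {
  "increments": [
    [[-1,-0.3,0,0,-0.02],[-1,-0.6,0,0,-0.044],[-1,-0.9,0,0,-0.044],[-1,-0.9,0,0,-0.044],[-1,-0.9,0,0,-0.044]]
  ]
}}

```text
time_s: 15.98
tcp_pos: [0.4573, 0.1234, 0.1449]
eef_rot: [180.0, -0.0, -69.6]
contact_force: [-0.5, 0.4, -1.5]
gripper_width: 0.016
gripper_force: 30.0
```

```bash
python3 snap.py carry top; python3 -c "
from h import *;inc([.498,.1953,.065],-69.6);print(r.get_state()['gripper_width'])"
```

```text
carry 16.025 [0.4574 0.123  0.1448] [180.   -0.  -69.7]
pos [0.4574 0.123  0.1448] rot [179.98  -0.   -69.68] F [-1.   0.4 -2.1] t 16.025  inc [-0.4472 -0.5264  0.6648] -0.00020892798031945227
0.0154859392096507
```

Request:
{"api": "drive_tool", "payload": {
  "increments": [
    [[-1,-0.2,-0.25,0,0],[-1,-0.447,-0.526,0.2,0],[-1,-0.447,-0.526,0.5,0],[-1,-0.447,-0.526,0.665,0],[-1,-0.447,-0.526,0.665,0]]
  ]
}}

```text
time_s: 16.65
tcp_pos: [0.4974, 0.1941, 0.0634]
eef_rot: [179.8, -0.1, -69.7]
contact_force: [-0.7, -0.0, -2.1]
gripper_width: 0.0155
gripper_force: 30.0
```

```bash
python3 -c "
from h import *;inc([.498,.1953,.04],-69.6)"
```

```text
pos [0.4974 0.1941 0.0634] rot [ 1.7979e+02 -8.0000e-02 -6.9740e+01] F [-0.7 -0.  -2.1] t 16.65  inc [-0.0077 -0.0085  0.1953] -0.0003917594221181591
```

Request:
{"api": "drive_tool", "payload": {
  "increments": [
    [[-1,-0.005,-0.005,0.08,0],[-1,-0.005,-0.005,0.15,0],[-1,-0.005,-0.005,0.19,0],[-1,-0.005,-0.005,0.2,0],[-1,-0.005,-0.005,0.2,0]]
  ]
}}

```text
time_s: 17.27
tcp_pos: [0.4987, 0.1967, 0.041]
eef_rot: [-180.0, -0.0, -69.7]
contact_force: [0.6, -0.7, -1.4]
gripper_width: 0.0159
gripper_force: 30.0
```

Request:
{"api": "drive_tool", "payload": {
  "increments": [
    [[-1,0,0,0.01,0],[-1,0,0,0.02,0],[-1,0,0,0.02,0]]
  ]
}}

```text
time_s: 17.65
tcp_pos: [0.4986, 0.1966, 0.0385]
eef_rot: [180.0, -0.0, -69.7]
contact_force: [-0.5, 0.1, -1.8]
gripper_width: 0.0156
gripper_force: 30.0
```

Request:
{"api": "drive_tool", "payload": {
  "increments": [
    [[-1,0,0,0.005,0],[-1,0,0,0.01,0],[-1,0,0,0.01,0]]
  ]
}}

```text
time_s: 18.02
tcp_pos: [0.4987, 0.1967, 0.0379]
eef_rot: [-180.0, -0.0, -69.6]
contact_force: [-2.5, -0.7, 4.8]
gripper_width: 0.0158
gripper_force: 30.0
```

Request:
{"api": "drive_tool", "payload": {
  "increments": [
    [[-0.5,0,0,-0.004,0],[-0.3,0,0,-0.004,0],[0,0,0,-0.004,0],[0,0,0,-0.004,0]]
  ]
}}

```text
time_s: 18.52
tcp_pos: [0.4986, 0.1966, 0.0377]
eef_rot: [180.0, -0.0, -69.7]
contact_force: [0.7, 0.2, -0.5]
gripper_width: 0.0421
gripper_force: 0.0
```

Request:
{"api": "drive_tool", "payload": {
  "increments": [
    [[0,0,0,-0.15,0],[0,0,0,-0.4,0],[0,0,0,-0.8,0],[0,0,0,-1,0],[0,0,0,-1,0]]
  ]
}}

```text
time_s: 19.15
tcp_pos: [0.4996, 0.1974, 0.1599]
eef_rot: [-179.8, 0.1, -69.6]
contact_force: [-0.1, 0.7, -0.1]
gripper_width: 0.0439
gripper_force: 0.0
```

Request:
{"api": "drive_tool", "payload": {
  "increments": [
    [[0,-0.2,0.2,-0.1,0],[0,-0.4,0.4,-0.2,0],[0,-0.6,0.5,-0.3,0],[0,-0.6,0.5,-0.3,0],[0,-0.6,0.5,-0.3,0]]
  ]
}}

```text
time_s: 19.77
tcp_pos: [0.4171, 0.2429, 0.1929]
eef_rot: [179.9, -0.0, -69.6]
contact_force: [-0.3, 0.5, 0.2]
gripper_width: 0.0439
gripper_force: 0.0
```

```bash
python3 snap.py placed; python3 snap.py top2 top
```

```text
placed 19.825 [0.4173 0.2427 0.1928] [179.9  -0.  -69.7]
top2 19.875 [0.4174 0.2426 0.1928] [179.9  -0.  -69.7]
```

View pics/placed.png

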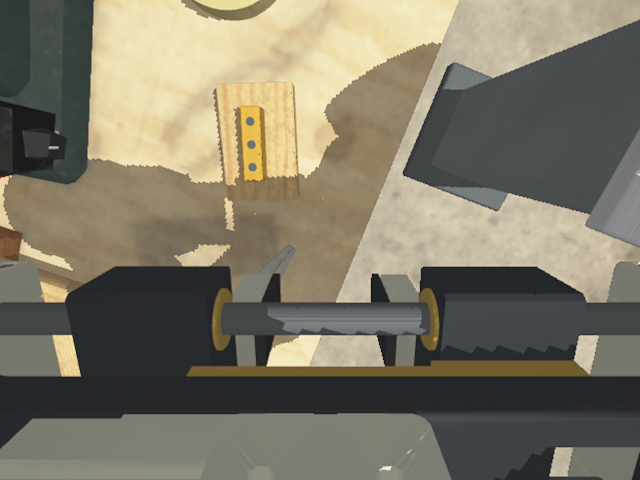

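The bar stands upright on the blank: its top spans (239,106) to (263,180), and the blank runs from (217,85)/(295,82) to (230,199)/(299,198). I'll check the centring.

Run:
```python
from h import *;import pickle
b=pickle.load(open("pics/placed.pkl","rb"))
B=ray(b,[(239,106),(260,106),(263,180),(244,180)],.046)[:,:2];K=ray(b,[(217,85),(295,82),(299,198),(231,199)],.022)[:,:2]
for w in(B,K):print(w.round(4).tolist(),w.mean(0).round(4),[np.linalg.norm(w[i]-w[i-1]).round(4) for i in range(4)])
d=B.mean(0)-K.mean(0);a=np.radians(-69.6);print("along,across",d@[np.cos(a),np.sin(a)],d@[np.sin(a),-np.cos(a)])
im=cv2.imread("pics/placed.png")[60:220,190:330];cv2.imwrite("pics/pc.png",cv2.resize(im,None,fx=3.7,fy=3.7,interpolation=cv2.INTER_CUBIC))
t=cv2.imread("pics/top2.png")[205:295,150:500];t=cv2.resize(t,(800,206),interpolation=cv2.INTER_CUBIC)
p=cv2.resize(im,None,fx=2.4,fy=2.4,interpolation=cv2.INTER_CUBIC);H=np.zeros((600,800,3),np.uint8);H[:206]=t;H[210:210+p.shape[0],:p.shape[1]]=p;cv2.imwrite("pics/fin.png",H)
```

```text
[[0.515, 0.1724], [0.4994, 0.1666], [0.4794, 0.2214], [0.4943, 0.2269]] [0.497  0.1968] [np.float64(0.0583), np.float64(0.0167), np.float64(0.0583), np.float64(0.0159)]
[[0.5434, 0.1625], [0.4822, 0.1373], [0.4466, 0.2292], [0.5049, 0.2517]] [0.4943 0.1952] [np.float64(0.0972), np.float64(0.0662), np.float64(0.0985), np.float64(0.0625)]
along,across -0.0005723688890359763 -0.0031941402546340793
```

View pics/fin.png

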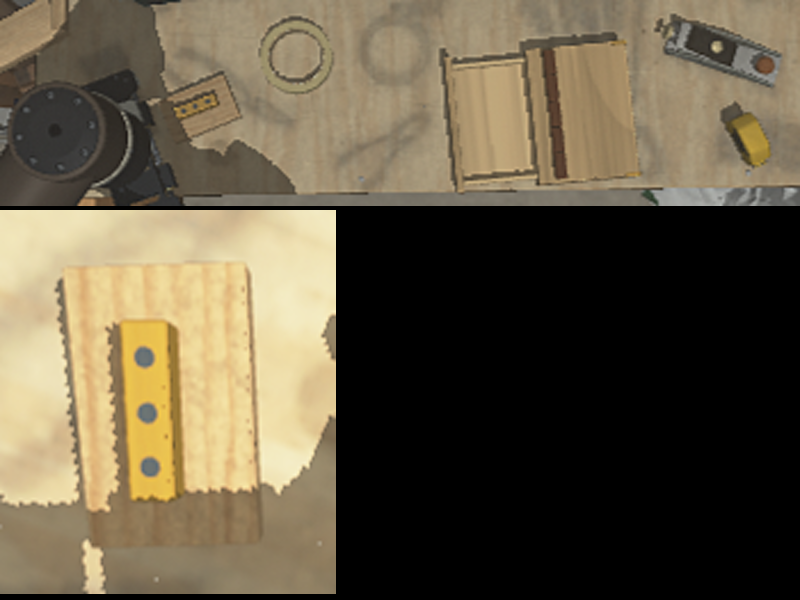

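The bar is centred to about 3 mm and upright, the drawer is open, and the other items look undisturbed. Handing in.

```bash
python3 -c "
from plant import job
print(job.close_job())"
```

```text
the job is handed in; nothing more can be done
None
```

The brass bar sits upright within about 3 mm of the middle of the maple blank, with the drawer fully out; I left the tape, pliers and tape measure alone, and the job was handed in at about 20 s on the robot's clock.

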